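# Stow the shaker jar in the crate's one free well

## Task

Put the yellow-capped shaker jar away in the crate: five of its six wells already hold a dish under the shut spring leaves, so feel gently for the empty one, never forcing a full well, and push the jar down through those leaves until it stands upright on the well's floor. Let go of it and leave the dark model and the white jar where they are.

Things in the scene. Friction and masses are not known exactly. Their poses are not given: they have to be found in the camera images.
- jar_mid (a point): The loose jar to stow: a small clear shaker jar with reddish grains and a yellow screw cap, 100 mm tall, 110 g. Body square in plan with rounded corners, 44 mm across the flats, cap round, 44 mm across, top 20 mm. Origin: the jar's centre, half-way up (50 mm above its base). z is up, x and y are square to the flat sides. Stands loose on the table.
- crate: Grey plastic crate fixed to the table, 156 (x) by 228 (y) by 48 mm high: six wells in two rows of three, each 60 mm square inside, 72 mm apart, walls 12 mm, floor 8 mm above the table. Origin: centre of its underside; z up, y along the rows. Each well is shut by two aluminium spring leaves. Five wells, changing each time, hide a loose glass dish, 36 mm across, 26 mm high; one is empty.
- model_mid (a point): Bystander: dark dental model on a plaster base, about 60 x 68 x 28 mm, loose. Origin: its centre, half-way up.
- white_jar_mid (a point): Bystander: white screw jar, 52 mm across and 55 mm tall, loose. Origin: its centre, half-way up.
- well_1 (a point): Well 1 of the crate, near row (crate's -x side), left (+y): centre of its shut leaves, on their upper face, 44 mm above the table. Axes as the crate's. Leaves (all wells alike): 2 mm thick, hinged on the well's -x and +x sides, meeting at its middle; pushed down they fold 83 degrees into the well, and spring back shut.
- well_2 (a point): Well 2 of the crate, near row (crate's -x side), middle: centre of its shut leaves, on their upper face, 44 mm above the table. Axes as the crate's. Over a dish (any well) the leaves give 2 to 10 mm and then stop hard.
- well_3 (a point): Well 3 of the crate, near row (crate's -x side), right (-y): centre of its shut leaves, on their upper face, 44 mm above the table. Axes as the crate's. In the empty well the leaves yield to about 2 to 4 N on the jar, which goes in square to the crate, 36 mm down to the floor, its middle then 58 mm above the table, the leaves folded beside it.
- well_4 (a point): Well 4 of the crate, far row (crate's +x side), left (+y): centre of its shut leaves, on their upper face, 44 mm above the table. Axes as the crate's. 
- well_5 (a point): Well 5 of the crate, far row (crate's +x side), middle: centre of its shut leaves, on their upper face, 44 mm above the table. Axes as the crate's. 
- well_6 (a point): Well 6 of the crate, far row (crate's +x side), right (-y): centre of its shut leaves, on their upper face, 44 mm above the table. Axes as the crate's. 

How it is judged:
At the end, for the whole second after the job is handed in: The jar stands in one of the wells: its middle within 14 mm of the well's centre sideways and less than 20 mm above the level of the shut leaves (standing on the floor it is 14 mm above), upright within 0.15 rad, and at rest (((horizontal distance between jar_mid and well_1 below 0.014 m and z of jar_mid in the frame of well_1 below 0.02 m) or (horizontal distance between jar_mid and well_2 below 0.014 m and z of jar_mid in the frame of well_2 below 0.02 m) or (horizontal distance between jar_mid and well_3 below 0.014 m and z of jar_mid in the frame of well_3 below 0.02 m) or (horizontal distance between jar_mid and well_4 below 0.014 m and z of jar_mid in the frame of well_4 below 0.02 m) or (horizontal distance between jar_mid and well_5 below 0.014 m and z of jar_mid in the frame of well_5 below 0.02 m) or (horizontal distance between jar_mid and well_6 below 0.014 m and z of jar_mid in the frame of well_6 below 0.02 m)) and angle between jar_mid's own z axis and vertical below 0.15 rad and linear speed of jar below 0.02 m/s); the robot touches nothing.
It fails at once if the crate (leaves or walls) is pushed with more than 100 N by the jar or the fingers (contact force between any of jar, the fingers and crate above 100 N).
It fails at once if the jar is tipped more than 0.8 rad (angle between jar_mid's own z axis and vertical above 0.8 rad).
It fails at once if the dark model or the white jar is moved more than 30 mm (distance of any of model_mid, white_jar_mid from where it was at the start of the episode above 0.03 m).
It also fails if it takes over 58 s, if anything falls off the work surface, if the arm or the gripper's body presses on something with over 40 N, if the wrist force passes 120 N, or if a joint passes its speed limit or range.

## Robot

A 6-joint arm with a two-finger parallel gripper is mounted at the origin on a cart in front of the work surface, level with it; the furniture and walls round the work are solid. World frame = base frame: x ahead of the robot, y to its left, z up, the work surface at z = 0. Lengths are in m, angles in rad, forces in N, time in s.
With the tool pointing down it reaches from about 0.275 to 1 m from the base axis. Payload 8.4 kg.
Tool frame: the origin (TCP) lies at the very end of the fingers, on their centre line; the grasp point (between the pads) lies 19 mm behind it; z points along the fingers, y is the line along which they close (so a half turn about z gives the same grasp; the last joint's range is limited). The gripper opens to 85 mm and grips with 20 to 120 N. Pads are 22 mm wide; open, the fingers measure 114 mm over their backs; the gripper's body (76 mm by 85 mm) begins 54 mm behind the grasp point. The pads swing forward as they close: fully open they stand 13 mm farther back than shut.
Start: joints at [-0.002, 0.353, 1.633, -0, 1.155, -0.002], TCP at [0.625, -0, 0.231] pointing down, gripper open.
Joint ranges: [-2.63, 2.63], [-0.92, 2.1], [0.06, 2.66], [-1.3, 4.44], [0, 2.69], [-3.02, 3.02]. Speed limits (rad/s): [2.22, 2.22, 2.79, 3.14, 3.14, 3.14].

## Interface

Orientations are given as a rotation vector (axis times angle).
In Python, from cell import r gives the robot as it stands.
- The arm moves only by the tool drive_tool, never from a script. Its argument "rows" is one flat list of numbers, 4 for each row, row after row: the shift along the tool's x, y, z in mm, then the turn about the tool's z in degrees. A call has 1 to 20 rows; each row shifts and turns the commanded pose from where the row before left it, along the tool's axes as they then stand; what a row does not reach is not made up. A row lasts 1/12 s, in which the tool goes at most 41.7 mm and 7.16 degrees, less where a joint would pass 70% of its speed; a pose out of reach is approached as far as the arm can. A call with a gripper value outside its range is refused whole. "fingers" is the finger opening in mm, from 0 to 85.4, set as the call begins (left out, the last holds). The fingers move at their own pace and stop on an object; "grip_force" is the grip in N (left out, the last holds). Time passes only in rows, so rows that do not move let the fingers close. It gives the time, the measured TCP pose, the force, the opening and the grip force at its end, in the units of the state.
- r.get_obs(): the state, without advancing time (a new reading comes with each control period).
- r.get_image(name): name is "scene" or "side" or "wrist"; returns the picture (400x640x3 uint8, red, green, blue); there is no depth.
- r.get_calibration(name): a dict with "fx", "fy", "cx", "cy" (pixels), "position" and "rotation" of the camera in the world. Camera axes: x right, y up, looking along -z (the intrinsics and any distortion apply to the point x, -y, -z); pixel columns grow to the right and rows downward; lengths in m; the calibration is good to about 2 mm. A picture is of the moment at which its call begins: read the wrist's pose just before it. get_calibration takes no time and is no camera call; for the wrist camera it gives the pose at the moment of the call.
- r.job_done(): hands the job in; it is judged then, once.
The state is a dict: "time_s": time; "joint_positions": joint angles; "dq": joint speeds; "effort": joint torques, N m; "ee_pos": TCP position; "ee_rot": TCP orientation; "ft_force": force on the tool from outside, world axes, zero at the start; "wrist_torque": the same for the moment, N m; "gripper_width": opening from 0.0 (shut) to 1.0 (fully open); "finger_force": force on a finger pad.
Only numpy, scipy, OpenCV 4.12 (cv2) and the standard library are available. Lean on these libraries where they do the work, as an engineer would, in place of code of your own. Each camera call takes 0.05 s, during which the arm holds its last target. There are 200 camera calls.

## Working session

There is one attempt and no reset: what is moved stays moved. The work goes in short steps, Python scripts to look and compute and a tool call to move; the robot and the scene stay as the last step left them, time stands still between calls to the robot, and variables do not carry over. Pictures are saved under pics/ and viewed, at most 10 in all, crops included, and the job is handed in when it is done.

Besides the shell and the picture viewer there is one more tool, called by a JSON object that holds its "name" and its "arguments". drive_tool: Moves the arm, as the interface text tells. Its arguments: {"type":"object","properties":{"rows":{"type":"array"},"fingers":{"type":"number"},"grip_force":{"type":"number"}},"required":["rows"]}

```bash
mkdir -p pics
python3 - <<'E'
from cell import r
import cv2
for n in("scene","side","wrist"):
    c=r.get_calibration(n);print(n,c)
    cv2.imwrite(f"pics/{n}0.png",r.get_image(n)[:,:,::-1])
print(r.get_obs())
E
```

```text
scene {'fx': 470.9132122579616, 'fy': 470.9132122579616, 'cx': 319.2560393864657, 'cy': 199.9877354203586, 'position': array([-0.37886561, -1.19990988,  0.7026626 ]), 'rotation': array([ 1.15086556, -0.35182463, -0.57317422])}
side {'fx': 438.42212263336137, 'fy': 438.42212263336137, 'cx': 316.8231938965012, 'cy': 204.79659837089145, 'position': array([-0.14909524,  1.17749735,  0.73188016]), 'rotation': array([ 0.38844535, -1.3911165 , -2.27111958])}
wrist {'fx': 347.0017073418615, 'fy': 347.0017073418615, 'cx': 319.56976467297886, 'cy': 200.41406609386453, 'position': array([0.62550079, 0.08135961, 0.37356271]), 'rotation': array([-0.32363662,  0.00129776,  0.00120541])}
{'time_s': 0.15, 'joint_positions': array([-2.35177165e-03,  3.53537551e-01,  1.63391687e+00, -9.86396463e-06,
        1.15517979e+00, -2.40464728e-03]), 'dq': array([-0.00018176, -0.00255064, -0.00266709,  0.00028313,  0.00059716,
        0.00018123]), 'effort': array([-7.39769093e-04, -6.05638933e+01, -3.42338884e+01, -2.29960733e-05,
        6.16452831e-03, -4.00942213e-05]), 'ee_pos': array([6.24667292e-01, 2.78340048e-05, 2.30723714e-01]), 'ee_rot': array([-2.22086065e+00, -2.22098694e+00,  1.16390306e-03]), 'ft_force': array([ 0.63903804, -0.63323135,  0.32671321]), 'wrist_torque': array([-0.00101794, -0.01665836, -0.01516375]), 'finger_force': 0.0, 'gripper_width': 1.00209668171794}
```

View pics/scene0.png

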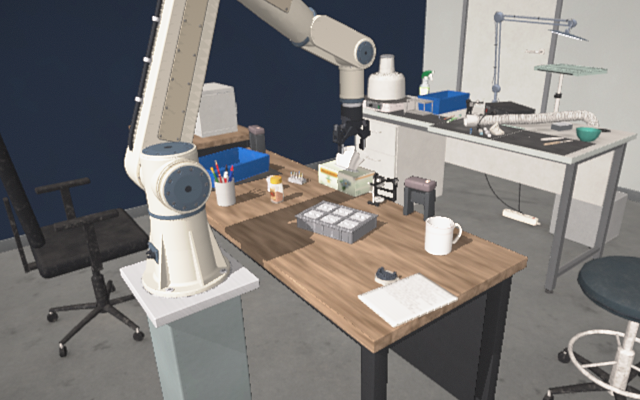

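View pics/wrist0.png

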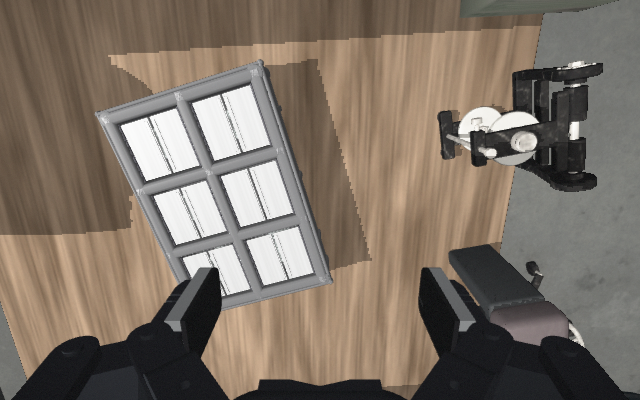

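The wrist view shows the crate, with rim corners near (100,113), (261,62) and (331,282). The scene view shows the jar near (275,190).

```bash
python3 - <<'E'
import cv2,numpy as np
a=cv2.imread("pics/scene0.png")[150:260,180:400]
b=cv2.imread("pics/side0.png")
a=cv2.resize(a,(600,300),interpolation=cv2.INTER_CUBIC)
cv2.imwrite("pics/c1.png",np.vstack([a,cv2.resize(b,(480,300))  if 0 else cv2.resize(b[100:300,140:540],(600,300))]))
E
cat > h.py <<'E'
import numpy as np
from scipy.spatial.transform import Rotation as R
def ray(c,u,v):
    d=np.array([(u-c['cx'])/c['fx'],-(v-c['cy'])/c['fy'],-1.])
    return np.array(c['position']),R.from_rotvec(c['rotation']).apply(d)
def plane(c,u,v,z):
    p,d=ray(c,u,v);return p+d*(z-p[2])/d[2]
def proj(c,P):
    q=R.from_rotvec(c['rotation']).inv().apply(np.atleast_2d(P)-c['position'])
    return np.c_[c['cx']-c['fx']*q[:,0]/q[:,2],c['cy']+c['fy']*q[:,1]/q[:,2]]
E
python3 - <<'E'
from cell import r
from h import *
c=r.get_calibration("wrist")
for p in((100,113),(261,62),(331,282)):print(plane(c,*p,.048))
s=r.get_calibration("scene")
print(plane(s,274,179,.1),plane(s,276,202,0))
E
```

```text
[0.42457815 0.05606459 0.048     ]
[0.57396138 0.09953902 0.048     ]
[ 0.63760409 -0.12032942  0.048     ]
[0.4784235  0.28771863 0.1       ] [0.48516498 0.29588168 0.        ]
```

View pics/c1.png

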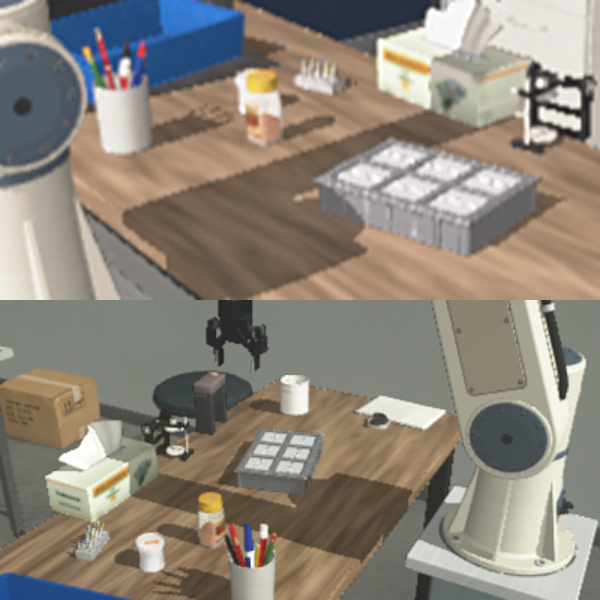

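Crate: centre (0.531, -0.032), yaw about 16.2°. The jar is near (0.482, 0.29), with the white jar and a pen cup close by. I'm moving over for a closer look.

{"name": "drive_tool", "arguments": {"rows": [12,-8,0,0,24,-16,0,0,24,-16,0,0,24,-16,0,0,24,-16,0,0,24,-16,0,0,24,-16,0,0,24,-16,0,0,20,-12,0,0,10,-8,0,0,0,0,0,0], "fingers": 85}}

```text
time_s: 1.07
ee_pos: [0.4831, 0.2118, 0.2312]
ee_rot: [-2.218, -2.224, 0.001]
ft_force: [-0.2, 0.2, -0.0]
gripper_width: 0.992
finger_force: 0.0
```

Run:
```python
from cell import r
import cv2
from h import *
o=r.get_obs();c=r.get_calibration("wrist");print(o['ee_pos'],o['ee_rot'],c)
np.save("c2.npy",c,allow_pickle=True)
im=r.get_image("wrist")[:,:,::-1];cv2.imwrite("pics/w2.png",im)
h=cv2.cvtColor(im,cv2.COLOR_BGR2HSV);m=cv2.inRange(h,(15,120,100),(35,255,255))
n,l,st,ce=cv2.connectedComponentsWithStats(m);print([(s.tolist(),q) for s,q in zip(st,ce) if 300<s[4]<60000])
```

```text
[0.4831215  0.21178507 0.23121417] [-2.21810826e+00 -2.22370948e+00  5.52440427e-04] {'fx': 347.0017073418615, 'fy': 347.0017073418615, 'cx': 319.56976467297886, 'cy': 200.41406609386453, 'position': array([0.48379313, 0.29308837, 0.37417632]), 'rotation': array([-0.32334591,  0.00042474,  0.00357915])}
[([624, 23, 16, 68, 461], array([634.05206074,  64.35574837])), ([306, 37, 59, 63, 2395], array([335.17077244,  66.69812109]))]
```

View pics/w2.png

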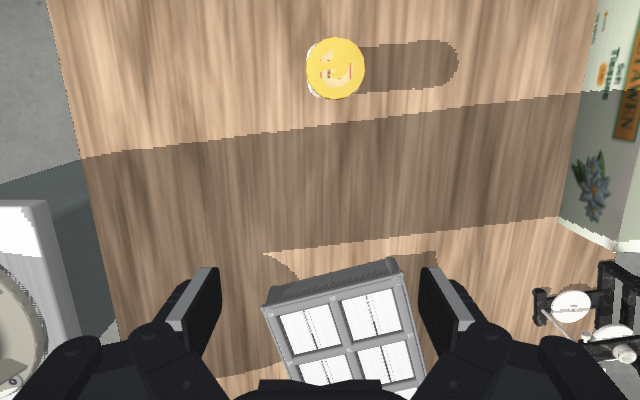

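The cap sits at (335,68), about 59 px across, and the body below it is hidden. To get the jar's yaw I'll look from the side.

{"name": "drive_tool", "arguments": {"rows": [4,10,0,0,5,20,5,0,5,24,8,0,5,24,8,0,5,24,8,0,4,18,8,0,2,10,5,0,0,0,0,0]}}

```text
time_s: 1.78
ee_pos: [0.617, 0.239, 0.1874]
ee_rot: [-2.223, -2.219, 0.002]
ft_force: [-0.9, 0.7, -0.9]
gripper_width: 0.995
finger_force: 0.0
```

Run:
```python
from cell import r
import cv2
from h import *
c2=np.load("c2.npy",allow_pickle=True).item()
print("jar",plane(c2,335.5,68.5,.1))
c=r.get_calibration("wrist");np.save("c3.npy",c,allow_pickle=True)
im=r.get_image("wrist")[:,:,::-1];cv2.imwrite("pics/w3.png",im)
j=plane(c2,335.5,68.5,.05);j=plane(c2,335.5,68.5,.1);j[2]=.05
u,v=proj(c,j)[0].astype(int);print(u,v)
x0,y0=max(0,u-100),max(0,v-75);k=im[y0:y0+150,x0:x0+200];print(x0,y0)
cv2.imwrite("pics/w3c.png",cv2.resize(k,None,fx=4,fy=4,interpolation=cv2.INTER_CUBIC))
```

```text
jar [0.49525794 0.30408311 0.1       ]
162 106
62 31
```

View pics/w3c.png

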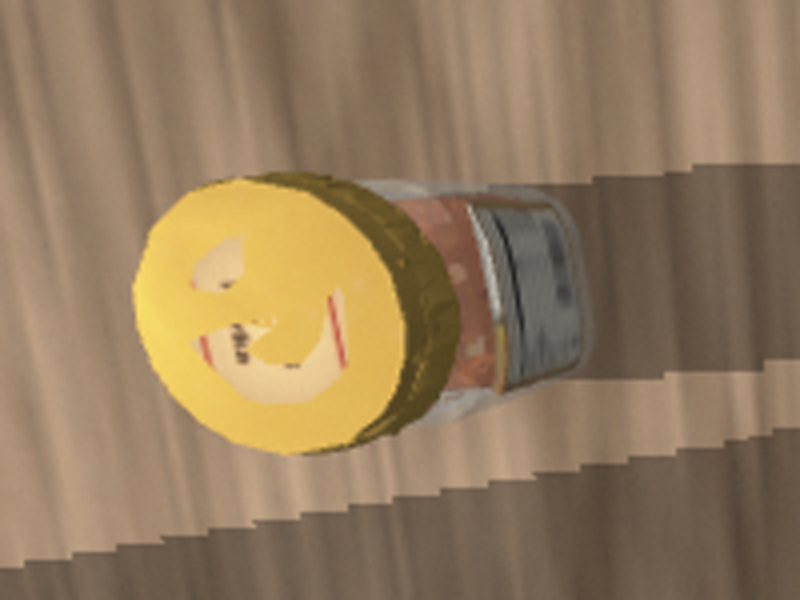

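The jar body lies at crop x 460–590. The +x face's base edge runs from about (566,208) to (588,360) in the crop.

Run:
```python
from h import *
c=np.load("c3.npy",allow_pickle=True).item()
f=lambda x,y,z:plane(c,62+x/4,31+y/4,z)
for (a,b,z) in [((572,208),(590,350),0.003),((470,208),(500,388),.06),((548,205),(575,365),.01)]:
    p,q=f(*a,z),f(*b,z);d=p-q;print(p,q,np.degrees(np.arctan2(-d[0],d[1])),np.hypot(*d[:2]))
print(f(270,315,.1))
# candidate base outlines
for yaw in (0,3,6,9,12):
    t=np.radians(yaw);X=np.array([.4955,.304,0]);e=np.array([np.cos(t),np.sin(t),0]);n=np.array([-e[1],e[0],0])
    q=proj(c,[X+.022*e+.016*n+[0,0,.002],X+.022*e-.016*n+[0,0,.002]]);print(yaw,((q-[62,31])*4).round())
```

```text
[0.51524146 0.32119322 0.003     ] [0.51610815 0.29017906 0.003     ] 1.6007131755824844 0.031026266565215718
[0.51431237 0.32108321 0.06      ] [0.51584063 0.28833379 0.06      ] 2.6717785483603302 0.032785056612047656
[0.51225901 0.32180264 0.01      ] [0.51455293 0.28750998 0.01      ] 3.8269537514555245 0.034369296375305794
[0.495333   0.30469857 0.1       ]
0 [[584. 214.]
 [598. 359.]]
3 [[580. 208.]
 [601. 354.]]
6 [[575. 203.]
 [604. 349.]]
9 [[570. 198.]
 [606. 343.]]
12 [[565. 194.]
 [608. 337.]]
```

{"name": "drive_tool", "arguments": {"rows": [6,-10,0,-2.5,8,-16,0,0,10,-20,0,0,10,-20,0,0,10,-18,0,0,10,-16,0,0,7,-12,0,0,3,-6,0,0,0,0,0,0]}}

```text
time_s: 2.58
ee_pos: [0.4934, 0.2994, 0.1897]
ee_rot: [-2.171, -2.271, -0.0]
ft_force: [0.4, -1.1, 0.0]
gripper_width: 0.997
finger_force: 0.0
```

Run:
```python
from cell import r
from h import *
o=r.get_obs();M=R.from_rotvec(o['ee_rot']).as_matrix();print(o['ee_pos'],M.round(4))
print("to jar in tool mm",M.T@(np.array([.4945,.3045,.055])-o['ee_pos'])*1000)
s=r.get_calibration("side")
print("white",plane(s,240,268,.03), "jar",plane(s,281,252,.05))
```

```text
[0.49344093 0.29944399 0.18974814] [[-4.47e-02  9.99e-01  0.00e+00]
 [ 9.99e-01  4.47e-02  1.00e-04]
 [ 1.00e-04  0.00e+00 -1.00e+00]]
to jar in tool mm [  4.99312299   1.28102876 134.74855441]
white [0.54616742 0.42706158 0.03      ] jar [0.47578957 0.32896755 0.05      ]
```

{"name": "drive_tool", "arguments": {"rows": [3,1,10,0,2,0,15,0,0,0,20,0,0,0,20,0,0,0,20,0,0,0,20,0,0,0,15,0,0,0,10,0,0,0,5,0,0,0,0,0]}}

```text
time_s: 3.42
ee_pos: [0.4953, 0.3037, 0.053]
ee_rot: [-2.173, -2.269, 0.003]
ft_force: [-0.5, -0.6, 0.9]
gripper_width: 0.995
finger_force: 0.0
```

{"name": "drive_tool", "arguments": {"rows": [0,0,0,0,0,0,0,0,0,0,0,0,0,0,0,0,0,0,0,0,0,0,0,0,0,0,0,0,0,0,0,0,0,0,0,0,0,0,0,0], "fingers": 30, "grip_force": 30}}

```text
time_s: 4.25
ee_pos: [0.4958, 0.3046, 0.0552]
ee_rot: [2.172, 2.269, 0.002]
ft_force: [-2.5, -0.3, 5.9]
gripper_width: 0.506
finger_force: 30.1
```

{"name": "drive_tool", "arguments": {"rows": [0,0,-6,0,0,0,-12,0,0,0,-16,0,0,0,-16,0,0,0,-14,-2,-6,0,-10,-3,-10,0,-6,-4,-16,0,0,-3,-20,0,0,-1.7,-20,0,0,0,-20,0,0,0,-20,0,0,0,-20,0,0,0,-20,0,0,0,-15,0,0,0,-8,0,0,0,0,0,0,0,0,0,0,0]}}

```text
time_s: 5.75
ee_pos: [0.5397, 0.1353, 0.1348]
ee_rot: [1.887, 2.511, 0.001]
ft_force: [0.3, -0.7, -0.8]
gripper_width: 0.511
finger_force: 30.8
```

```bash
cat > w.py <<'E'
from cell import r
from h import *
import sys
o=r.get_obs();M=R.from_rotvec(o['ee_rot']).as_matrix()
print(o['ee_pos'],"yaw",np.degrees(np.arctan2(M[1,1],M[0,1])),"tilt",M[:,2].round(4),o['ft_force'],o['gripper_width'])
t=np.radians(16.2);C=np.array([.5311,-.0321]);e=np.array([np.cos(t),np.sin(t)]);n=np.array([-e[1],e[0]])
for i in range(6):
    w=C+(-.036 if i<3 else .036)*e+(.072,0,-.072)[i%3]*n
    print(i+1,w.round(4),(M.T@np.array([*(w-o['ee_pos'][:2]),0])*1000).round(1))
E
python3 - <<'E'
exec(open('w.py').read())
import cv2
c=r.get_calibration("wrist");np.save("c4.npy",c,allow_pickle=True)
im=r.get_image("wrist")[:,:,::-1].copy()
cv2.imwrite("pics/w4.png",im)
cv2.imwrite("pics/w4s.png",r.get_image("side")[:,:,::-1])
E
```

```text
[0.53972875 0.13532991 0.13476942] yaw 16.144806971040506 tilt [ 4.e-04  4.e-04 -1.e+00] [ 0.26007356 -0.70884712 -0.780848  ] 0.5110506620486263
1 [0.4764 0.027 ] [-86.5 -90.9  -0.1]
2 [ 0.4965 -0.0421] [-1.585e+02 -9.080e+01 -1.000e-01]
3 [ 0.5166 -0.1113] [-2.305e+02 -9.080e+01 -1.000e-01]
4 [0.5456 0.0471] [-86.4 -18.9  -0. ]
5 [ 0.5657 -0.0221] [-158.4  -18.8   -0. ]
6 [ 0.5858 -0.0912] [-2.304e+02 -1.880e+01 -1.000e-01]
```

View pics/w4.png

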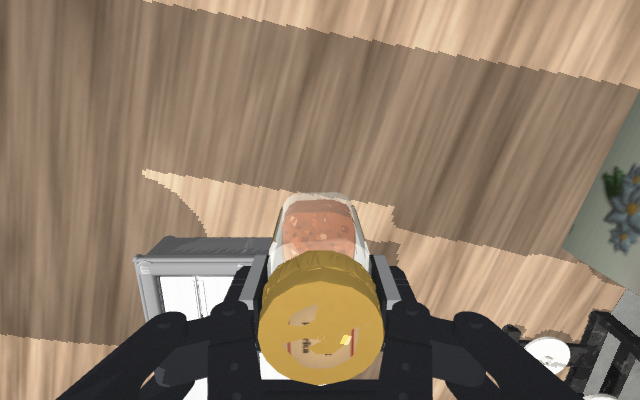

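The jar is held upright and the crate edges run square to the image. The crate rim corner is at about (138,258), so I can check the crate position against it.

Run:
```python
from h import *
c=np.load("c4.npy",allow_pickle=True).item()
print(plane(c,138,258,.048))
t=np.radians(16.2);e=np.array([np.cos(t),np.sin(t)]);n=np.array([-e[1],e[0]])
C=np.array([.5311,-.0321]);print(C-.078*e+.114*n)
# jar top centre
print(plane(c,321,325,.18))
```

```text
[0.42282536 0.05898337 0.048     ]
[0.42439211 0.05561217]
[0.53963    0.13952749 0.18      ]
```

{"name": "drive_tool", "arguments": {"rows": [-8,-2,0,0,-16,-3,0,0,-20,-4,0,0,-20,-4,0,0,-14,-4,0,0,-8,-2,0,0,0,0,0,0,0,0,0,0]}}

```text
time_s: 6.52
ee_pos: [0.5453, 0.0475, 0.1343]
ee_rot: [-1.887, -2.512, -0.0]
ft_force: [0.3, 0.6, -1.2]
gripper_width: 0.508
finger_force: 30.8
```

{"name": "drive_tool", "arguments": {"rows": [0,0,8,0,0,0,10,0,0,0,8,0,0,0,4,0,0,0,2,0,0,0,1,0,0,0,0,0,0,0,0,0]}}

```text
time_s: 7.18
ee_pos: [0.5456, 0.0474, 0.1014]
ee_rot: [1.886, 2.512, 0.0]
ft_force: [0.5, -0.3, -1.3]
gripper_width: 0.513
finger_force: 30.8
```

{"name": "drive_tool", "arguments": {"rows": [0,0,1,0,0,0,1,0,0,0,1,0,0,0,1,0,0,0,1,0,0,0,0,0]}}

```text
time_s: 7.68
ee_pos: [0.5457, 0.0473, 0.0966]
ee_rot: [1.886, 2.512, 0.0]
ft_force: [-1.8, -0.6, 4.0]
gripper_width: 0.509
finger_force: 31.0
```

{"name": "drive_tool", "arguments": {"rows": [0,0,1,0,0,0,0.5,0,0,0,0,0]}}

```text
time_s: 7.93
ee_pos: [0.5458, 0.0473, 0.0963]
ee_rot: [1.886, 2.512, 0.001]
ft_force: [-5.3, -0.9, 17.6]
gripper_width: 0.51
finger_force: 32.0
```

Well 4 is full: the force jumped to about 18 N with no travel. Next is well 5.

{"name": "drive_tool", "arguments": {"rows": [0,0,-4,0,0,0,-8,0,0,0,-5,0,-10,0,0,0,-18,0,0,0,-18,0,0,0,-16,0,0,0,-8,0,0,0,-2,0,0,0,0,0,5,0,0,0,4,0,0,0,2,0,0,0,0,0,0,0,0,0]}}

```text
time_s: 9.1
ee_pos: [0.5651, -0.0212, 0.1004]
ee_rot: [-1.885, -2.512, 0.001]
ft_force: [0.0, -0.4, -1.2]
gripper_width: 0.51
finger_force: 30.9
```

{"name": "drive_tool", "arguments": {"rows": [0,0,1,0,0,0,1,0,0,0,1,0,0,0,1,0,0,0,0,0]}}

```text
time_s: 9.52
ee_pos: [0.5656, -0.0217, 0.0968]
ee_rot: [1.886, 2.512, 0.0]
ft_force: [0.1, 0.0, 1.4]
gripper_width: 0.509
finger_force: 31.0
```

{"name": "drive_tool", "arguments": {"rows": [0,0,1,0,0,0,1,0,0,0,0,0]}}

```text
time_s: 9.77
ee_pos: [0.5655, -0.0219, 0.0947]
ee_rot: [1.886, 2.512, 0.0]
ft_force: [-0.6, -0.2, -0.5]
gripper_width: 0.51
finger_force: 31.0
```

{"name": "drive_tool", "arguments": {"rows": [0,0,1,0,0,0,1,0,0,0,0,0]}}

```text
time_s: 10.02
ee_pos: [0.5654, -0.0219, 0.0926]
ee_rot: [-1.886, -2.512, 0.0]
ft_force: [-0.5, -1.5, 0.6]
gripper_width: 0.507
finger_force: 31.0
```

{"name": "drive_tool", "arguments": {"rows": [0,0,1,0,0,0,1,0,0,0,0,0]}}

```text
time_s: 10.27
ee_pos: [0.5654, -0.0218, 0.0906]
ee_rot: [-1.886, -2.512, 0.0]
ft_force: [-0.1, -0.2, 0.3]
gripper_width: 0.511
finger_force: 31.1
```

{"name": "drive_tool", "arguments": {"rows": [0,0,1,0,0,0,1,0,0,0,0,0]}}

```text
time_s: 10.52
ee_pos: [0.5653, -0.0218, 0.0885]
ee_rot: [-1.886, -2.512, 0.0]
ft_force: [-0.8, -0.9, -0.8]
gripper_width: 0.508
finger_force: 31.1
```

{"name": "drive_tool", "arguments": {"rows": [0,0,1,0,0,0,1,0,0,0,1,0,0,0,0,0]}}

```text
time_s: 10.85
ee_pos: [0.5653, -0.0218, 0.0855]
ee_rot: [-1.886, -2.512, 0.0]
ft_force: [-0.4, 0.5, 0.4]
gripper_width: 0.51
finger_force: 31.2
```

Well 5 is empty: it gave 13.7 mm with almost no force. Pushing on down.

{"name": "drive_tool", "arguments": {"rows": [0,0,2,0,0,0,2,0,0,0,2,0,0,0,2,0,0,0,2,0,0,0,0,0]}}

```text
time_s: 11.35
ee_pos: [0.5652, -0.0218, 0.0752]
ee_rot: [-1.886, -2.512, 0.001]
ft_force: [-0.0, -0.1, -2.9]
gripper_width: 0.509
finger_force: 31.1
```

{"name": "drive_tool", "arguments": {"rows": [0,0,2,0,0,0,2,0,0,0,2,0,0,0,2,0,0,0,0,0]}}

```text
time_s: 11.77
ee_pos: [0.5652, -0.0218, 0.0673]
ee_rot: [-1.886, -2.512, 0.001]
ft_force: [-0.8, 0.1, -2.4]
gripper_width: 0.505
finger_force: 31.0
```

{"name": "drive_tool", "arguments": {"rows": [0,0,1,0,0,0,1,0,0,0,0,0]}}

```text
time_s: 12.02
ee_pos: [0.5654, -0.0218, 0.0656]
ee_rot: [-1.886, -2.512, 0.0]
ft_force: [0.3, -0.5, -2.6]
gripper_width: 0.51
finger_force: 31.0
```

{"name": "drive_tool", "arguments": {"rows": [0,0,1,0,0,0,1,0,0,0,0,0]}}

```text
time_s: 12.27
ee_pos: [0.5654, -0.0218, 0.0637]
ee_rot: [-1.886, -2.512, 0.0]
ft_force: [0.1, 0.1, -1.3]
gripper_width: 0.509
finger_force: 31.0
```

{"name": "drive_tool", "arguments": {"rows": [0,0,1,0,0,0,0,0]}}

```text
time_s: 12.43
ee_pos: [0.5655, -0.0219, 0.0633]
ee_rot: [1.886, 2.512, -0.0]
ft_force: [-1.6, -0.5, 4.4]
gripper_width: 0.511
finger_force: 31.4
```

The jar is on the floor. Releasing.

{"name": "drive_tool", "arguments": {"rows": [0,0,0,0,0,0,0,0,0,0,0,0,0,0,0,0,0,0,0,0,0,0,0,0,0,0,0,0,0,0,0,0], "fingers": 85}}

```text
time_s: 13.1
ee_pos: [0.5655, -0.0218, 0.0628]
ee_rot: [-1.886, -2.512, -0.0]
ft_force: [-0.4, -0.7, -0.6]
gripper_width: 0.994
finger_force: 0.0
```

{"name": "drive_tool", "arguments": {"rows": [0,0,-5,0,0,0,-10,0,0,0,-20,0,0,0,-25,0,0,0,-25,0,0,0,-20,0,0,0,-20,0,-10,0,-10,0,-20,0,-5,0,-20,0,0,0,-10,0,0,0,0,0,0,0,0,0,0,0]}}

```text
time_s: 14.18
ee_pos: [0.5818, -0.0798, 0.2023]
ee_rot: [-1.887, -2.51, 0.0]
ft_force: [0.9, -0.2, -0.1]
gripper_width: 0.993
finger_force: 0.0
```

Run:
```python
exec(open('w.py').read())
import cv2
c=r.get_calibration("wrist")
w=r.get_image("wrist")[:,:,::-1];s=r.get_image("side")[:,:,::-1]
print(proj(c,[[.5657,-.0221,.108],[.5657,-.0221,.048]]))
cv2.imwrite("pics/fin.png",np.hstack([cv2.resize(w,(480,300)),cv2.resize(s[150:270,240:368],(320,300))]))
```

```text
[ 0.58178335 -0.07976348  0.2023037 ] yaw 16.114752804127775 tilt [-1.1e-03  4.0e-04 -1.0e+00] [ 0.8581221  -0.24623879 -0.11886139] 0.9934258713588711
1 [0.4764 0.027 ] [131.8 -71.6   0.2]
2 [ 0.4965 -0.0421] [ 59.8 -71.5   0.1]
3 [ 0.5166 -0.1113] [-12.2 -71.4   0.1]
4 [0.5456 0.0471] [1.319e+02 4.000e-01 1.000e-01]
5 [ 0.5657 -0.0221] [59.9  0.5  0. ]
6 [ 0.5858 -0.0912] [-12.1   0.6  -0. ]
[[319.66120678 117.76143004]
 [319.71528369 111.16813907]]
```

View pics/fin.png

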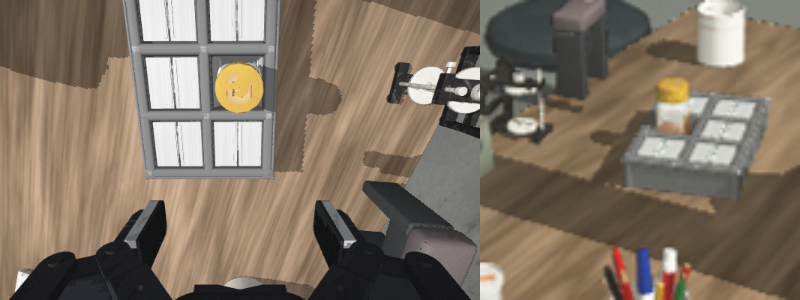

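The jar stands upright in well 5, with its cap at (239,88) against a predicted (240,88). The gripper is clear, so I'm handing in.

```bash
python3 -c "
from cell import r
print(r.job_done())"
```

```text
the job is handed in; nothing more can be done
None
```

The yellow-capped jar is released and standing upright on the floor of well 5, which was the empty one; I touched only well 4 before it (full, about 18 N), left the dark model and white jar alone, and handed the job in at about 14 s, with no verdict returned.

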